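# Load the roll-film carrier into the light panel's mount

### The arm

A 6-joint arm with a two-finger parallel gripper is mounted at the origin on the work surface; the furniture and walls round the work are solid. World frame = base frame: x ahead of the robot, y to its left, z up, the work surface at z = 0. Lengths are in m, angles in rad, forces in N, time in s.
With the tool pointing down it reaches from about 0.25 to 0.725 m from the base axis. Payload 9.7 kg.
Tool frame: the origin (TCP) lies at the very end of the fingers, on their centre line; the grasp point (between the pads) lies 19 mm behind it; z points along the fingers, y is the line along which they close (so a half turn about z gives the same grasp; the last joint's range is limited). The gripper opens to 85 mm and grips with 20 to 120 N. Pads are 22 mm wide; open, the fingers measure 114 mm over their backs; the gripper's body (76 mm by 85 mm) begins 54 mm behind the grasp point. The pads swing forward as they close: fully open they stand 13 mm farther back than shut.
Start: joints at [0, 0.087, 0.176, 1.66, 0, 1.571], TCP at [0.55, -0, 0.231] pointing down, gripper open.
Joint ranges: [-3.13, 3.13], [-0.85, 1.81], [-1.15, 1.24], [-2.2, 2.28], [-1.44, 1.52], [-3.14, 3.14]. Speed limits (rad/s): [2.22, 2.22, 2.57, 3.14, 3.14, 3.14].

### API

Orientations are given as a unit quaternion [x, y, z, w].
In Python, from workcell import get_state, capture, calibration, workorder, models gives the robot as it stands.
- The arm moves only by the tool drive_tool, never from a script. Its argument "plan" is a list of rows, each a list of 7 numbers: the turn, a rotation vector about the tool's x, y, z in rad, then the shift along the tool's x, y, z in cm, then the closure, from -1 (fully open) to 1 (shut). In form: [[rx, ry, rz, tx, ty, tz, hand], ...]. A call has 1 to 8 rows; each row is the pose to reach, as a shift and turn from the pose commanded when the call began, along the tool's axes at that moment; what a row does not reach only later rows make up. A row lasts 1/8 s, in which the tool goes at most 62.5 mm and 10.7 degrees, less where a joint would pass 70% of its speed; a pose out of reach is approached as far as the arm can. A call with a gripper value outside its range is refused whole. The fingers move at their own pace and stop on an object; the grip force is fixed at half the most. Time passes only in rows, so rows that repeat a pose let the fingers close. It gives the time, the measured TCP pose, the force, the opening and the grip force at its end, in the units of the state.
- get_state(): the state, without advancing time (a new reading comes with each control period).
- capture(name): name is "scene" or "side" or "wrist"; returns the picture (384x512x3 uint8, red, green, blue); there is no depth.
- calibration(name): a dict with "camera_matrix" (3x3 intrinsics, pixels), "world_to_cam" (4x4, takes a point from world to camera coordinates). Camera axes: x right, y up, looking along -z (the intrinsics and any distortion apply to the point x, -y, -z); pixel columns grow to the right and rows downward; lengths in m; the calibration is good to about 2 mm. The wrist camera is an equidistant fisheye: a pixel r from the principal point sees the ray r / f radians off the axis. A picture is of the moment at which its call begins: read the wrist's pose just before it. calibration takes no time and is no camera call; for the wrist camera it gives the pose at the moment of the call.
- workorder.job_done(): hands the job in; it is judged then, once.
Trained networks look in the newest picture that a camera, given by its name, has taken for a name from the list of things; names that differ only in an ending like _2 or _b are one class to them, and where a whole thing is asked for, a point or a joint stands for the part that bears it (a point fixed in the world has none). Each returns a list of dicts, best first, with "confidence" (0 to 1); they miss things now and then, are a little off and sometimes report something else, mostly with a low value. They report only what shows in the picture. A call takes as long as a camera call. They do not tell look-alikes from the thing itself.
- models.trace(camera, target): "mask" (384x512 bool, what is visible of it) and "uv" ([column, row] in pixels, amid what is visible of it).
- models.place_of(camera, target): "uv" ([column, row] in pixels: a listed point, or the origin of a listed thing).
The state is a dict: "t": time; "q": joint angles; "qd": joint speeds; "tau": joint torques, N m; "position": TCP position; "tcp_rot": TCP orientation; "contact_force": force on the tool from outside, world axes, zero at the start; "moment": the same for the moment, N m; "width": finger opening in m; "gripper_force": force on a finger pad.
Only numpy, scipy, OpenCV 4.12 (cv2) and the standard library are available. Lean on these libraries where they do the work, as an engineer would, in place of code of your own. Each camera call takes 0.05 s, during which the arm holds its last target. There are 200 camera calls.

### The job

Get the light panel ready to photograph the roll film: take the paper weight off its bed and stand it upright on the table, then fit the carrier with the two large windows (not the one with six small windows) - hook its tongue under the panel's retaining lip and swing the grip end down until it lies flat and the spring catch has snapped over it. Let go, and leave the other carrier and the things standing around where they are.

Things in the scene. Friction and masses are not known exactly. Their poses are not given: they have to be found in the camera images.
- film_stage: flat aluminium light panel, 260 x 160 mm, fixed to the table. Origin: centre of its underside; x = towards the retaining lip, z = up. Its top is the bed, 18 mm up, with a white window; the black mount parts stand on it. A seated carrier lies flat on the bed, its origin over the stage's, its x axis along the stage's x (1.5 mm of play each way along x, 2.5 mm across).
- bed (a point): middle of the bed (stage x = y = 0, 18 mm up). At the near end, beside the catch, two end stops: y = +-34 mm, 18 wide, inner faces at x = -89.5 mm, 15 mm tall, sloping back from 8 mm up.
- lip (a point): middle of the free edge of the retaining lip, at its underside: stage x = 81 mm, 8.5 mm above the bed. The lip is 4 mm thick and 112 wide, along y; under it a stop wall at x = 89.5 mm. A tongue tilted 10 to 20 degrees goes under. Cheeks stand beside it (x = 58 to 100 mm, inner faces at y = +-45.5 mm, tops sloping outwards from 8 to 15 mm up) and centre the carrier.
- catch (a joint): spring catch at the stage's near end, m: 0 = at rest, up to 0.008 as pushed back (to stage -x). Steel nose 22 mm wide, tip at stage x = -84 mm, underside 8.2 mm above the bed, above it a 65 degree ramp up to 21 mm. A tail pressed down on the ramp pushes it back 4 mm (spring 3 to 5 N; 5 to 15 N down at the grip), then it springs back over the tail to 0.
- roll_carrier: the roll-film carrier, with TWO LARGE windows (about 52 x 56 mm) one behind the other: black frame 176 mm long, 86 wide, 7 thick, lying flat on the table. Origin: middle of its underside; x = along the length to the tongue end, z = up. Mass about 0.13 kg, centred near the origin, so the tongue end sinks if it hangs loosely from its grip.
- roll_tongue (a point): middle of the tip of the roll-film carrier's tongue, at its underside (carrier x = 88 mm). The tongue is the last 14 mm of the length: 74 wide, 4 thick, flush with the underside.
- roll_tail (a point): middle of the roll-film carrier's tail edge, the end that goes under the catch, at its underside (carrier x = -88 mm)
- roll_grip (a point): middle of the top of the upright finger grip near the tail of the roll-film carrier: carrier x = -62 mm, 37 mm above the underside. The grip is 10 mm thick across y (take it across this), 36 long along x, 30 tall above the frame.
- strip_carrier: the other carrier, for 35 mm strips: same outline, grip, frame and axes as the roll-film carrier, but with SIX SMALL windows (33 x 24 mm, two rows of three). Lies flat on the table; not to be used.
- paper_weight: black paper weight standing on the bed: block 46 x 76 mm, 26 tall, with a round wooden knob 20 mm across on its middle, from 26 to 49 mm up; 0.7 kg. Origin: centre of its underside, z up.
- squeeze_bottle: white plastic squeeze bottle with a spout, standing, 69 mm across, 231 tall. A bystander; origin: centre of its underside.
- brush_pot: round stoneware pot with brushes standing in it, 76 mm across, 178 tall. A bystander; origin: centre of its underside.
- glue_stick: standing glue stick, 26 mm across, 97 tall. A bystander; origin: centre of its underside.
- dropper_bottle: brown dropper bottle with a black rubber bulb, 34 mm across, 110 tall. A bystander; origin: centre of its underside.
Mind the look-alikes: they are no part of the job. Leave any pink or turquoise look-alike of the paper_weight alone.

How it is judged:
By the outcome, as a careful person would: the job done as asked, in the order asked, and still so for the second after the job is handed in, with the robot touching nothing.
It also fails if it takes over 61 s, if anything falls off the work surface, if the arm or the gripper's body presses on something with over 40 N, if the wrist force passes 120 N, or if a joint passes its speed limit or range.

## Working session

There is one attempt and no reset: what is moved stays moved. The work goes in short steps, Python scripts to look and compute and a tool call to move; the robot and the scene stay as the last step left them, time stands still between calls to the robot, and variables do not carry over. Pictures are saved under pics/ and viewed, at most 10 in all, crops included, and the job is handed in when it is done.

Besides the shell and the picture viewer there is one more tool, called after "Request:" by a JSON object that holds its "method" and its "body". drive_tool: Moves the arm, as the interface text tells. Its arguments: {"type":"object","properties":{"plan":{"type":"array","items":{"type":"array","items":{"type":"number"}}}},"required":["plan"]}

```bash
ls; mkdir -p pics
python3 - <<'E'
from workcell import get_state,capture,calibration,models
import cv2,numpy as np
s=get_state();print(s)
ims=[]
for c in ['scene','side']:
    im=capture(c);ims.append(im)
    k=calibration(c);print(c,np.round(k['camera_matrix'],1).tolist(),np.round(k['world_to_cam'],3).tolist(),[x for x in k])
    for t in ['film_stage','bed','lip','catch','roll_carrier','roll_tongue','roll_tail','roll_grip','strip_carrier','paper_weight','squeeze_bottle','brush_pot','glue_stick','dropper_bottle']:
        try: print(t,[(np.round(d['uv']).tolist(),round(d['confidence'],2)) for d in models.place_of(c,t)])
        except Exception as e: print(t,e)
    cv2.imwrite(f'pics/{c}0.png',cv2.resize(im[:,:,::-1],(800,600),interpolation=cv2.INTER_CUBIC))
E
```

```text
pics
{'t': 0.0, 'q': array([-2.60219292e-05,  8.74460013e-02,  1.75155253e-01,  1.65982625e+00,
        2.40280651e-05,  1.57082701e+00]), 'qd': array([ 1.04650545e-03,  1.47674786e-05, -1.65275650e-03, -1.47491269e-03,
       -3.99359377e-04,  1.34476196e-03]), 'tau': array([ 7.68234549e-04, -5.20392072e+01,  4.64802504e+01,  1.63646933e-02,
        2.23589603e-05, -6.77332673e-05]), 'position': array([ 5.49765793e-01, -7.45796797e-06,  2.30601659e-01]), 'tcp_rot': array([ 7.07126681e-01,  7.07086572e-01, -4.58432300e-04, -4.75420527e-04]), 'contact_force': array([ 0.24223254, -0.3105573 ,  0.48665832]), 'moment': array([ 0.02492566, -0.00496946,  0.04329454]), 'gripper_force': 0.0, 'width': 0.08555852116354101}
scene [[362.9, 0.0, 258.0], [0.0, 362.9, 191.4], [0.0, 0.0, 1.0]] [[0.885, -0.465, -0.014, -0.492], [0.28, 0.508, 0.814, -0.199], [-0.372, -0.725, 0.58, -1.023], [0.0, 0.0, 0.0, 1.0]] ['camera_matrix', 'world_to_cam']
film_stage [([260.0, 206.0], 0.91)]
bed [([259.0, 205.0], 0.88)]
lip [([278.0, 199.0], 0.72)]
catch it knows: bed, brush_pot, dropper_bottle, film_stage, glue_
[... 941 characters left out ...]
nows: bed, brush_pot, dropper_bottle, film_stage, glue_stick, lip, paper_weight, roll_carrier, roll_grip, roll_tail, roll_tongue, squeeze_bottle, strip_carrier
roll_carrier [([218.0, 252.0], 0.73), ([287.0, 169.0], 0.67), ([245.0, 260.0], 0.62), ([265.0, 260.0], 0.43)]
roll_tongue [([217.0, 251.0], 0.65), ([186.0, 253.0], 0.33)]
roll_tail [([272.0, 273.0], 0.84)]
roll_grip [([216.0, 248.0], 0.16)]
strip_carrier [([286.0, 169.0], 0.68)]
paper_weight [([171.0, 245.0], 0.79), ([258.0, 195.0], 0.66), ([233.0, 223.0], 0.62)]
squeeze_bottle [([194.0, 222.0], 0.72)]
brush_pot [([247.0, 172.0], 0.93), ([270.0, 275.0], 0.21)]
glue_stick [([252.0, 156.0], 0.59)]
dropper_bottle [([185.0, 254.0], 0.85)]
```

View pics/scene0.png

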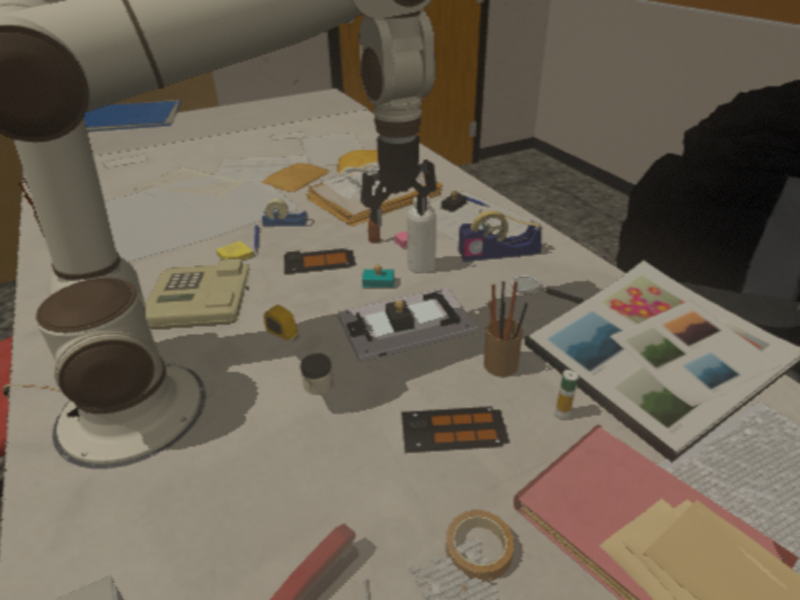

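View pics/side0.png

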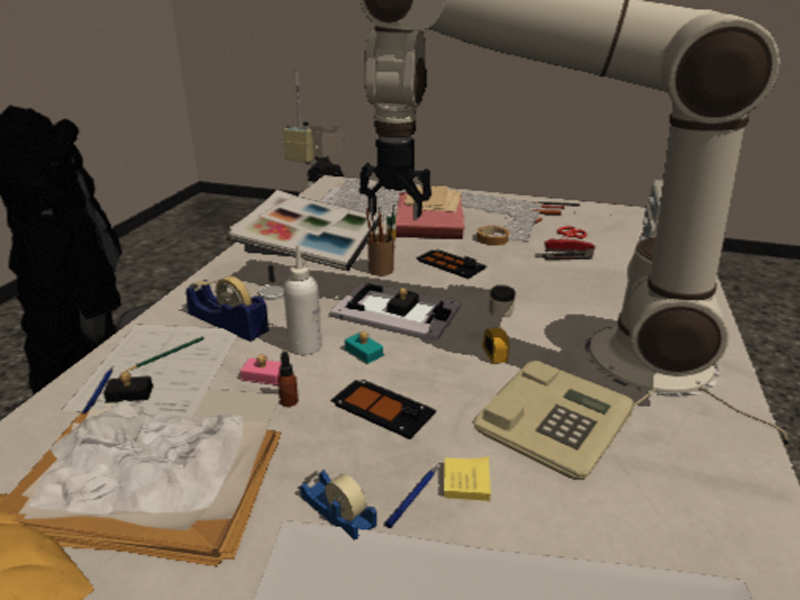

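Scene view: the two-large-window carrier lies at (318,261) on the 800 px picture (side: 383,407), and the six-window one at (455,428). The black weight on the bed is at (400,315). Turquoise (378,278) and pink (403,240) copies, plus another black one in side at (128,387), are look-alikes off the bed. Next: coarse positions and the wrist view.

```bash
cat > h.py <<'E'
import numpy as np,cv2
from workcell import get_state,capture,calibration,models
def ray(c,uv,k=None):
    k=k or calibration(c);K=np.array(k['camera_matrix']);T=np.array(k['world_to_cam'])
    a=(uv[0]-K[0,2])/K[0,0];b=(uv[1]-K[1,2])/K[1,1]
    if c=='wrist':
        r=np.hypot(a,b);s=np.sin(r)/r if r>1e-9 else 1;d=np.array([a*s,-b*s,-np.cos(r)])
    else: d=np.array([a,-b,-1.])
    R=T[:3,:3];return -R.T@T[:3,3],R.T@d
def atz(c,uv,z,k=None):
    o,d=ray(c,uv,k);return o+d*(z-o[2])/d[2]
def proj(c,p,k=None):
    k=k or calibration(c);K=np.array(k['camera_matrix']);T=np.array(k['world_to_cam'])
    x,y,z=T[:3,:3]@np.array(p)+T[:3,3];y,z=-y,-z
    if c=='wrist':
        n=np.hypot(x,y);r=np.arctan2(n,z);x,y,z=x/n*r,y/n*r,1
    return np.array([K[0,0]*x/z+K[0,2],K[1,1]*y/z+K[1,2]])
E
python3 - <<'E'
from h import *
f=.64
P=lambda c,u,v,z:print(c,(u,v),np.round(atz(c,(u*f,v*f),z),3))
for n,u,v,z in [('stage',405,322,.018),('pw knob',399,303,.067),('lip',447,303,.03)]:print(n);P('scene',u,v,z)
for u,v,z in [(403,293,.067),(375,292,.03),(383,407,.007),(352,391,.007),(412,412,.037)]:P('side',u,v,z)
for u,v in [(318,261),(345,260),(455,428)]:P('scene',u,v,.007)
P('scene',292,256,.037)
# bystander bases
for u,v in [(421,268),(503,370),(565,415),(376,240),(316,388),(378,285)]:P('scene',u,v,0)
for u,v in [(128,395),(260,378),(288,402),(302,350),(365,355)]:P('side',u,v,0)
c='wrist';k=calibration(c);im=capture(c)
print(np.round(k['camera_matrix'],1).tolist(),np.round(np.array(k['world_to_cam']),3).tolist())
for t,z in [('film_stage',0),('bed',.018),('lip',.0265),('roll_carrier',0),('roll_tongue',0),('roll_tail',0),('roll_grip',.037),('strip_carrier',0),('paper_weight',.018),('squeeze_bottle',0),('brush_pot',0),('glue_stick',0),('dropper_bottle',0)]:
    print(t,[(np.round(d['uv']).tolist(),round(d['confidence'],2),np.round(atz(c,d['uv'],z,k),3)[:2]) for d in models.place_of(c,t)])
cv2.imwrite('pics/w0.png',cv2.resize(im[:,:,::-1],(800,600),interpolation=cv2.INTER_CUBIC))
E
```

```text
stage
scene (405, 322) [ 0.544 -0.031  0.018]
pw knob
scene (399, 303) [ 0.534 -0.025  0.067]
lip
scene (447, 303) [ 0.648 -0.029  0.03 ]
side (403, 293) [0.527 0.006 0.067]
side (375, 292) [ 0.609 -0.045  0.03 ]
side (383, 407) [0.475 0.324 0.007]
side (352, 391) [0.544 0.297 0.007]
side (412, 412) [0.413 0.358 0.037]
scene (318, 261) [0.476 0.306 0.007]
scene (345, 260) [0.537 0.278 0.007]
scene (455, 428) [ 0.488 -0.321  0.007]
scene (292, 256) [0.414 0.311 0.037]
scene (421, 268) [0.691 0.162 0.   ]
scene (503, 370) [ 0.65  -0.235 -0.   ]
scene (565, 415) [ 0.677 -0.382  0.   ]
scene (376, 240) [0.654 0.343 0.   ]
scene (316, 388) [ 0.315 -0.109  0.   ]
scene (378, 285) [0.566 0.146 0.   ]
side (128, 395) [0.939 0.42  0.   ]
side (260, 378) [0.731 0.301 0.   ]
side (288, 402) [0.648 0.353 0.   ]
side (302, 350) [0.693 0.188 0.   ]
side (365, 355) [0.562 0.168 0.   ]
[[297.3, 0.0, 257.7], [0.0, 297.3, 190.6], [0.0, 0.0, 1.0]] [[1.0, -0.0, 0.0, -0.549], [0.0, 0.958, -0.287, 0.037], [-0.0, 0.287, 0.958, -0.379], [0.0, 0.0, 0.0, 1.0]]
film_stage []
bed [([256.0, 180.0], 0.97, array([ 0.547, -0.02 ])), ([367.0, 39.0], 0.21, array([0.683, 0.161]))]
lip [([323.0, 190.0], 0.56, array([ 0.63, -0.03]))]
roll_carrier []
roll_tongue []
roll_tail []
roll_grip [([255.0, 182.0], 0.55, array([ 0.546, -0.016]))]
strip_carrier []
paper_weight [([276.0, 42.0], 0.78, array([0.57 , 0.148]))]
squeeze_bottle [([369.0, 37.0], 0.94, array([0.693, 0.169])), ([323.0, 188.0], 0.24, array([ 0.637, -0.035]))]
brush_pot [([320.0, 303.0], 0.7, array([ 0.649, -0.225])), ([368.0, 36.0], 0.24, array([0.691, 0.169]))]
glue_stick []
dropper_bottle [([247.0, 177.0], 0.72, array([ 0.536, -0.02 ]))]
```

View pics/w0.png

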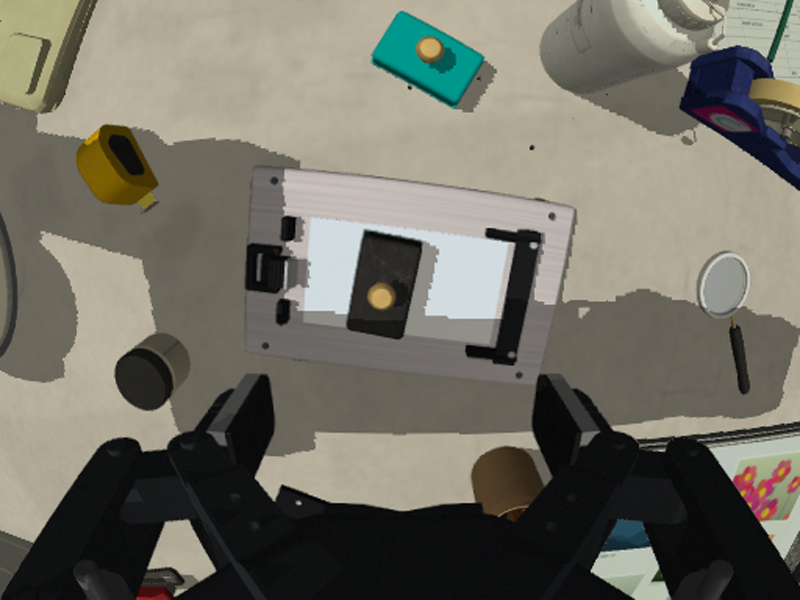

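Wrist view: the stage's lip is at the right (525,295), its catch at the left (265,268), and the weight's knob at (380,296). Now I'll fit the stage pose from this picture.

Run:
```python
from h import *
from scipy.optimize import least_squares
c='wrist';k=calibration(c)
f=.64
m=[((-.13,.08,.018),(255,167)),((.13,.08,.018),(577,206)),((.13,-.08,.018),(536,384)),((-.13,-.08,.018),(246,351)),
((.058,.0455,.033),(487,232)),((.058,-.0455,.033),(467,351)),((-.0895,.025,.031),(296,238)),((-.0895,-.025,.031),(290,303))]
def W(p,s):
    C,S=np.cos(p[2]),np.sin(p[2]);return [p[0]+C*s[0]-S*s[1],p[1]+S*s[0]+C*s[1],s[2]]
F=lambda p:np.concatenate([(proj(c,W(p,a),k)-np.array(b)*f) for a,b in m])
r=least_squares(F,[.54,-.02,-.1],loss='soft_l1');print(r.x,np.degrees(r.x[2]));print(np.round(r.fun.reshape(-1,2),1).tolist())
print('knob',atz(c,(381*f,294*f),.067,k))
for u,v in [(371,231),(423,242),(404,339),(347,327)]:print(np.round(atz(c,(u*f,v*f),.044,k),3))
for z,u,v in [(0,160,400),(0,155,205),(0,455,107),(0,372,60)]:print(np.round(atz(c,(u*f,v*f),z,k),3))
```

```text
[ 0.55098319 -0.01896741 -0.12590633] -7.213901331702451
[[-1.6, -2.5], [1.0, -0.3], [1.9, 1.4], [-1.1, 0.7], [1.6, 3.3], [1.7, -1.2], [-2.5, 1.0], [-1.2, -0.6]]
knob [ 0.53436851 -0.01557964  0.067     ]
[0.527 0.025 0.044]
[0.564 0.017 0.044]
[ 0.55  -0.058  0.044]
[ 0.507 -0.048  0.044]
[ 0.302 -0.147  0.   ]
[0.33  0.047 0.   ]
[0.591 0.119 0.   ]
[0.525 0.158 0.   ]
```

Request:
{"method": "drive_tool", "body": {"plan": [[0, 0, 0, -1.6, -1.45, 6, -1], [0, 0, 0, -1.6, -1.45, 12, -1], [0, 0, 0, -1.6, -1.45, 16, -1], [0, 0, 0, -1.6, -1.45, 18.1, -1], [0, 0, 0, -1.6, -1.45, 18.1, 1], [0, 0, 0, -1.6, -1.45, 18.1, 1], [0, 0, 0, -1.6, -1.45, 18.1, 1], [0, 0, 0, -1.6, -1.45, 18.1, 1]]}}

```text
t: 3.1
position: [0.5354, -0.016, 0.0515]
tcp_rot: [0.707, 0.707, 0.0, 0.0]
contact_force: [-3.4, 0.2, 6.1]
width: 0.016
gripper_force: 58.4
```

Request:
{"method": "drive_tool", "body": {"plan": [[0, 0, 0, 0, 0, -2, 1], [0, 0, 0, 0, 0, -5, 1], [0, 0, 0, 0, 0, -6, 1], [0, 0, 0, 0, 0, -6, 1]]}}

```text
t: 3.6
position: [0.5356, -0.016, 0.1101]
tcp_rot: [0.707, 0.707, 0.0, 0.0]
contact_force: [-0.4, 0.1, -8.2]
width: 0.0157
gripper_force: 58.9
```

Run:
```python
from h import *
s=get_state();print(s['contact_force'],s['position'],s['width'])
im=capture('side');print(proj('side',[.535,-.016,.1]))
a=im[100:260,180:360]
im=capture('wrist');b=im[80:300,150:380]
o=np.hstack([cv2.resize(a,(400,360)),cv2.resize(b,(380,360))])
cv2.imwrite('pics/l1.png',o[:,:,::-1])
```

```text
[-0.36285161  0.13209202 -8.15691009] [ 0.53561371 -0.01599813  0.11011352] 0.015696887365865934
[257.6637373  175.88153212]
```

View pics/l1.png

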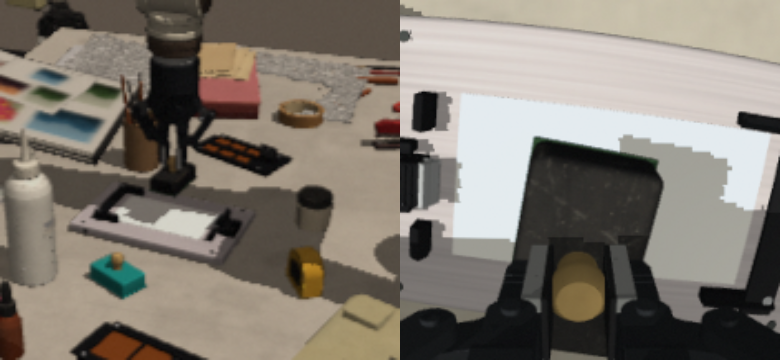

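The weight is in the grip, level and clear of the bed. It goes to the free spot at about (0.46, -0.18).

Request:
{"method": "drive_tool", "body": {"plan": [[0, 0, 0, -5, -2.3, 0, 1], [0, 0, 0, -10, -4.8, 0, 1], [0, 0, 0, -16.4, -7.6, 0, 1], [0, 0, 0, -16.4, -7.6, 0, 1], [0, 0, 0, -16.4, -7.6, 4, 1], [0, 0, 0, -16.4, -7.6, 6.8, 1], [0, 0, 0, -16.4, -7.6, 7.6, 1], [0, 0, 0, -16.4, -7.6, 7.6, 1]]}}

```text
t: 4.7
position: [0.4591, -0.1795, 0.0343]
tcp_rot: [0.707, 0.707, -0.0, -0.0]
contact_force: [0.5, 0.6, -6.7]
width: 0.0157
gripper_force: 59.5
```

Run:
```python
from h import *
s=get_state();print(s['contact_force'],s['position'],s['width'])
```

```text
[ 0.48874335  0.56381802 -6.74646529] [ 0.45914896 -0.17950277  0.03429303] 0.015700790700177703
```

Request:
{"method": "drive_tool", "body": {"plan": [[0, 0, 0, 0, 0, 0.15, 1], [0, 0, 0, 0, 0, 0.15, -1], [0, 0, 0, 0, 0, 0.15, -1], [0, 0, 0, 0, 0, 0.15, -1], [0, 0, 0, 0, 0, -3, -1], [0, 0, 0, 0, 0, -9, -1], [0, 0, 0, 0, 0, -15, -1], [0, 0, 0, 0, 0, -20, -1]]}}

```text
t: 5.7
position: [0.4597, -0.18, 0.2369]
tcp_rot: [0.707, 0.707, 0.0, 0.001]
contact_force: [1.3, 0.2, 0.2]
width: 0.0858
gripper_force: 0.0
```

Request:
{"method": "drive_tool", "body": {"plan": [[0, 0, 0, 6, 0, 0, -1], [0, 0, 0, 12, 0, 0, -1], [0, 0, 0, 18, 0, 0, -1], [0, 0, 0, 24, 0, 0, -1], [0, 0, 0, 30, 1, 0, -1], [0, 0, 0, 36, 1, 0, -1], [0, 0, 0, 42, 1, 0, -1], [0, 0, 0, 47, 1, 0, -1]]}}

```text
t: 6.7
position: [0.4692, 0.2924, 0.2343]
tcp_rot: [0.707, 0.707, 0.0, 0.0]
contact_force: [0.3, -0.7, -0.2]
width: 0.0852
gripper_force: 0.0
```

Run:
```python
from h import *
c='wrist';s=get_state();print(s['position'],s['tcp_rot'],s['q'])
k=calibration(c);im=capture(c)
for t,z in [('roll_carrier',0),('roll_tongue',0),('roll_tail',0),('roll_grip',.037)]:
    print(t,[(np.round(d['uv']).tolist(),round(d['confidence'],2),np.round(atz(c,d['uv'],z,k),3)[:2]) for d in models.place_of(c,t)])
cv2.imwrite('pics/w1.png',cv2.resize(im[:,:,::-1],(800,600),interpolation=cv2.INTER_CUBIC))
```

```text
[0.46921799 0.29242353 0.23427751] [7.06768512e-01 7.07444838e-01 2.64301156e-04 4.09942565e-05] [5.57293865e-01 9.45210025e-02 1.89917808e-01 1.66565970e+00
 3.99239039e-05 2.12713373e+00]
roll_carrier [([266.0, 145.0], 0.62, array([0.479, 0.314]))]
roll_tongue [([330.0, 160.0], 0.56, array([0.564, 0.295]))]
roll_tail [([200.0, 124.0], 0.79, array([0.395, 0.342]))]
roll_grip [([215.0, 125.0], 0.8, array([0.419, 0.343]))]
```

View pics/w1.png

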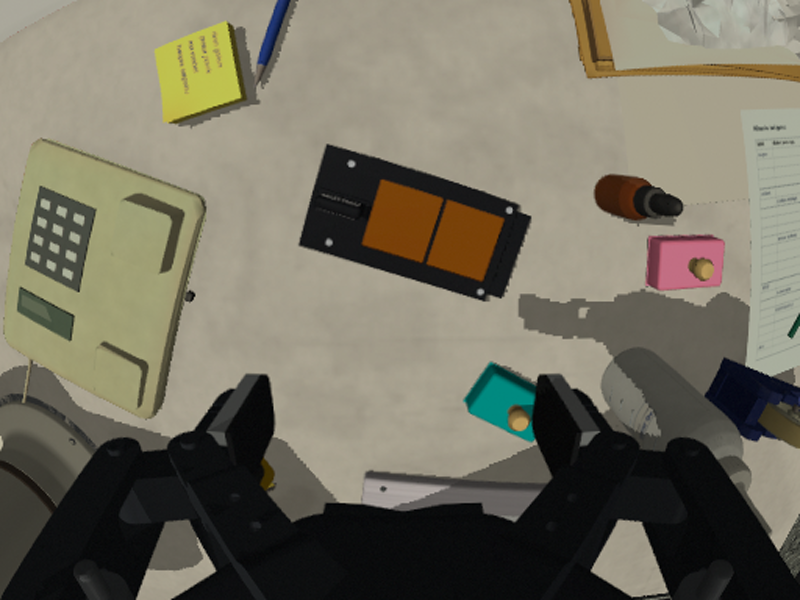

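The picture shows the carrier at (415,220) with exactly two large windows, its grip at (340,200) and its tongue at the right end (515,255). That confirms it is the roll-film carrier. The six-window one lies at y ≈ -0.32. Now to fit its pose.

Run:
```python
from h import *
from scipy.optimize import least_squares
c='wrist';k=calibration(c);im=cv2.imread('pics/w1.png')
d=(im.max(2)<60).astype(np.uint8);d[:, :295]=0;d[330:]=0;d[:, 545:]=0
n,l,st,ce=cv2.connectedComponentsWithStats(d);i=1+st[1:,4].argmax();print(st[i])
cn=max(cv2.findContours((l==i).astype(np.uint8),0,2)[0],key=cv2.contourArea)
print(cv2.approxPolyDP(cn,6,True)[:,0].tolist(), cv2.minAreaRect(cn))
m=[((-.088,.043,.007),(328,145)),((-.088,-.043,.007),(300,246)),((.088,.037,0.004),(531,216)),((.088,-.037,.004),(503,299)),((.074,-.043,.007),(486,300)),((.074,.043,.007),(520,208)),((-.062,0,.037),(340,200))]
def W(p,s):
    C,S=np.cos(p[2]),np.sin(p[2]);return [p[0]+C*s[0]-S*s[1],p[1]+S*s[0]+C*s[1],s[2]]
F=lambda p:np.concatenate([(proj(c,W(p,a),k)-np.array(b)*.64) for a,b in m])
r=least_squares(F,[.48,.31,-.3],loss='soft_l1');print(r.x,np.degrees(r.x[2]));print(np.round(r.fun.reshape(-1,2),1).tolist())
print('grip',W(r.x,(-.062,0,.037)),atz(c,(340*.64,200*.64),.037,k))
```

```text
[  300   145   231   156 13066]
[[327, 145], [301, 245], [483, 300], [502, 295], [530, 218], [516, 204]] ((415.2291564941406, 224.49368286132812), (215.91050720214844, 105.67869567871094), 16.8583984375)
[ 0.48091158  0.31236479 -0.30109588] -17.25152302704778
[[-0.2, -1.0], [-0.4, -0.3], [1.2, 0.4], [-0.0, -0.1], [0.0, 1.0], [0.5, -2.2], [-0.9, 4.9]]
grip [np.float64(0.42170083509698564), np.float64(0.3307519394041305), 0.037] [0.42281105 0.33634859 0.037     ]
```

Request:
{"method": "drive_tool", "body": {"plan": [[0, 0, -0.18, 2, -2, 2, -1], [0, 0, -0.36, 3.96, -4.7, 4, -1], [0, 0, -0.54, 3.96, -4.7, 8, -1], [0, 0, -0.72, 3.96, -4.7, 12, -1], [0, 0, -0.9, 3.96, -4.7, 14, -1], [0, 0, -1.08, 3.96, -4.7, 16, -1], [0, 0, -1.27, 3.96, -4.7, 16, -1], [0, 0, -1.27, 3.96, -4.7, 16, -1]]}}

```text
t: 7.95
position: [0.423, 0.3285, 0.0746]
tcp_rot: [0.151, 0.988, 0.0, 0.0]
contact_force: [0.3, -0.7, -0.2]
width: 0.0853
gripper_force: 0.0
```

Run:
```python
from h import *
from scipy.spatial.transform import Rotation as R
s=get_state();print(s['position'],np.round(R.from_quat(s['tcp_rot']).as_matrix(),3).tolist())
c='wrist';k=calibration(c);im=capture(c)
for t,z in [('roll_carrier',0),('roll_tongue',0),('roll_tail',0),('roll_grip',.037)]:
    print(t,[(np.round(d['uv']).tolist(),round(d['confidence'],2),np.round(atz(c,d['uv'],z,k),3)[:2]) for d in models.place_of(c,t)])
cv2.imwrite('pics/w2.png',cv2.resize(im[:,:,::-1],(800,600),interpolation=cv2.INTER_CUBIC))
```

```text
[0.42295254 0.32846655 0.07455907] [[-0.954, 0.299, 0.0], [0.299, 0.954, 0.0], [-0.0, 0.0, -1.0]]
roll_carrier [([262.0, 265.0], 0.67, array([0.478, 0.315]))]
roll_tongue [([263.0, 338.0], 0.83, array([0.561, 0.291]))]
roll_tail [([264.0, 163.0], 0.95, array([0.395, 0.342]))]
roll_grip [([263.0, 266.0], 0.58, array([0.457, 0.321]))]
```

View pics/w2.png

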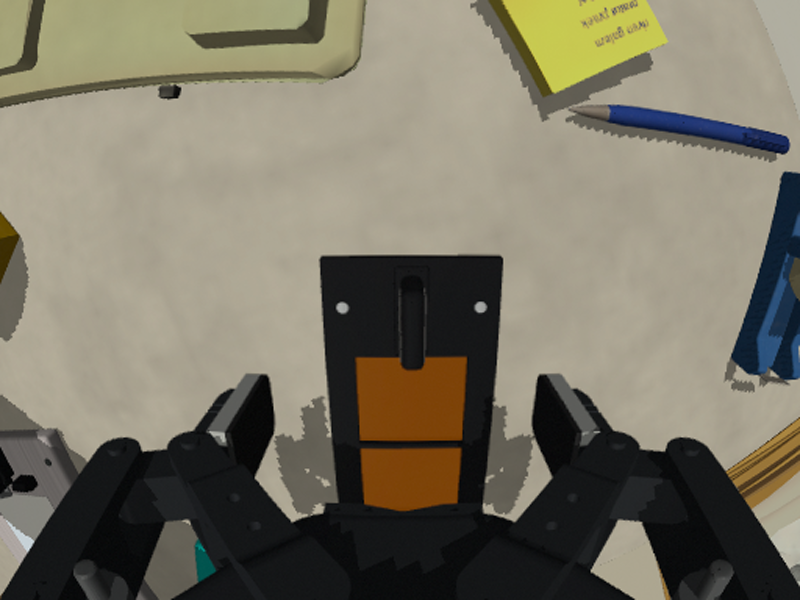

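The picture shows the grip straight between the open fingers, about 8 px right of their centre. I'll correct by about 4.5 mm and go down.

Request:
{"method": "drive_tool", "body": {"plan": [[0, 0, 0, 0.35, 0.45, 2, -1], [0, 0, 0, 0.35, 0.45, 5, -1], [0, 0, 0, 0.35, 0.45, 6.1, -1], [0, 0, 0, 0.35, 0.45, 6.1, 1], [0, 0, 0, 0.35, 0.45, 6.1, 1], [0, 0, 0, 0.35, 0.45, 6.1, 1], [0, 0, 0, 0.35, 0.45, 6.1, 1], [0, 0, 0, 0.35, 0.45, 6.1, 1]]}}

```text
t: 9.2
position: [0.4208, 0.3352, 0.014]
tcp_rot: [0.15, 0.989, 0.0, 0.0]
contact_force: [0.6, 0.4, 4.6]
width: 0.0086
gripper_force: 59.5
```

Request:
{"method": "drive_tool", "body": {"plan": [[0, 0, 0, 0, 0, -3, 1], [0, 0, 0, 0, 0, -8, 1], [0, 0, 0, 0, 0, -13, 1], [0, 0, 0, 0, 0, -18, 1], [0, 0, 0, 0, 0, -18, 1]]}}

```text
t: 9.82
position: [0.4217, 0.3359, 0.1973]
tcp_rot: [0.15, 0.989, 0.002, 0.002]
contact_force: [-0.4, 0.2, -1.9]
width: 0.0089
gripper_force: 58.7
```

Run:
```python
from h import *
s=get_state();print(s['contact_force'],s['moment'],s['position'],s['tcp_rot'],s['q'])
c='wrist';k=calibration(c);im=capture(c)
print(proj(c,s['position'],k))
a=im[130:384,150:380]
k=calibration('side');im=capture('side');u,v=proj('side',s['position'],k).astype(int);b=im[v-70:v+90,u-110:u+110]
o=np.hstack([cv2.resize(a,(340,375)),cv2.resize(b,(440,375))]);cv2.imwrite('pics/l2.png',o[:,:,::-1])
```

```text
[-0.43697085  0.22912875 -1.93854855] [-0.02806948  0.08146967 -0.0062495 ] [0.42166629 0.33586419 0.19734773] [0.14985606 0.98870271 0.00233861 0.00215263] [6.72600657e-01 4.38595220e-02 6.47765319e-02 1.58535635e+00
 2.38989281e-05 9.73447638e-01]
[257.59993352 246.74547726]
```

View pics/l2.png

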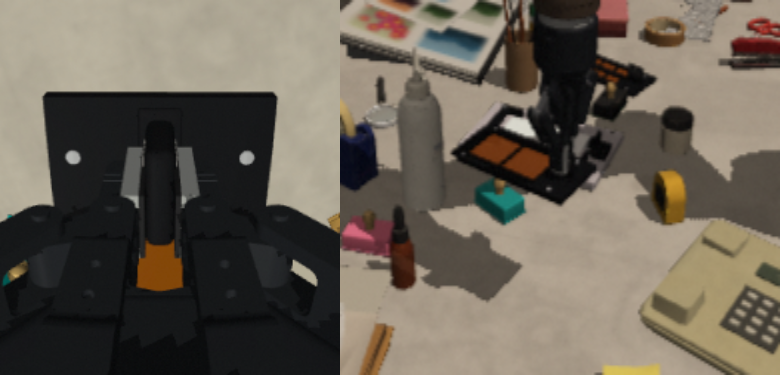

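The grip is held level and centred. One enlarged crop of the first wrist picture will sharpen the stage pose.

Run:
```python
from h import *
im=cv2.imread('pics/w0.png')[150:400,235:590]
cv2.imwrite('pics/st.png',cv2.resize(im,None,fx=2.25,fy=2.25,interpolation=cv2.INTER_CUBIC))
```

```text
(no output)
```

View pics/st.png

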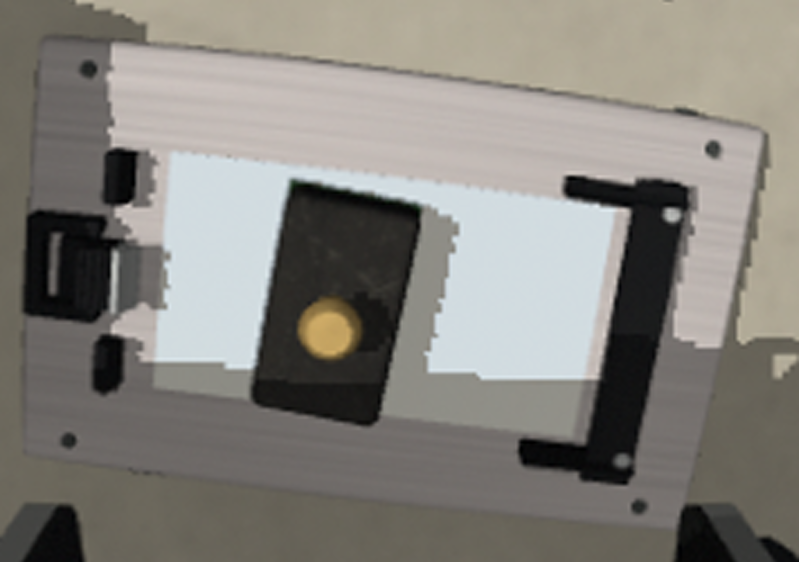

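The crop shows the plate corners at (42,38), (764,130), (680,527) and (24,455), with screws just inside them. The lip's free edge runs from (634,184) to (581,474). I'll fit the stage from these, and work out how the carrier sits in the hand.

```bash
cat > fit.py <<'E'
from h import *
from scipy.spatial.transform import Rotation as R
from scipy.optimize import least_squares
s=get_state();k=calibration('wrist')
def T(p,q):
    M=np.eye(4);M[:3,:3]=R.from_quat(q).as_matrix();M[:3,3]=p;return M
Tt=T(s['position'],s['tcp_rot']);C=np.array(k['world_to_cam'])@Tt
k0=dict(camera_matrix=k['camera_matrix'],world_to_cam=C@np.linalg.inv(T([5.49765793e-01,-7.45796797e-06,2.30601659e-01],[7.07126681e-01,7.07086572e-01,-4.58432300e-04,-4.75420527e-04])))
print(np.round(k0['world_to_cam'],4).tolist())
px=lambda u,v:((np.array([u,v])+.5)/2.25-.5+[235,150]+.5)*.64-.5
obs=[(42,38),(764,130),(680,527),(24,455),(88,69),(713,149),(639,507),(68,440),(634,184),(581,474),(672,214),(622,460)]
def pts(p):
    a,b,xs,ys=p[3:]
    return [(-.13,.08,.018),(.13,.08,.018),(.13,-.08,.018),(-.13,-.08,.018),(-a,b,.018),(a,b,.018),(a,-b,.018),(-a,-b,.018),(.081,.056,.0305),(.081,-.056,.0305),(xs,ys,.0305),(xs,-ys,.0305)]
def W(p,q):
    c,S=np.cos(p[2]),np.sin(p[2]);return [p[0]+c*q[0]-S*q[1],p[1]+S*q[0]+c*q[1],q[2]]
F=lambda p:np.concatenate([proj('wrist',W(p,q),k0)-px(*o) for q,o in zip(pts(p),obs)])
r=least_squares(F,[.55,-.02,-.12,.115,.07,.09,.05],loss='soft_l1')
if __name__=='__main__':
    print(np.round(r.x,4),np.degrees(r.x[2]));print(np.round(r.fun.reshape(-1,2),1).tolist())
    # carrier in hand: tail top corners seen at (179.8..336.7,193) ; tool x=-carrier x
    G=lambda p:np.concatenate([proj('wrist',(Tt@[p[0],p[1]+s_*.043,p[2],1])[:3],k) for s_ in(-1,1)])-[179.8,193,336.7,193]
    for z in (.007,):
        rr=least_squares(lambda p:G([p[0],p[1],z]),[.026,0]);print('tail edge in tool x,y at z',z,rr.x,rr.fun)
    rr=least_squares(G,[.026,0,.007]);print(rr.x,rr.fun)
E
python3 fit.py
```

```text
[[1.0, -0.0002, -0.0005, -0.5497], [0.0, 0.9578, -0.2876, 0.0363], [0.0006, 0.2876, 0.9578, -0.3786], [0.0, 0.0, 0.0, 1.0]]
[ 0.5497 -0.0196 -0.1247  0.1097  0.0692  0.0949  0.0456] -7.145801421685244
[[-1.9, -1.0], [1.8, -0.5], [0.4, 2.4], [-1.7, 1.1], [-0.1, 0.1], [-0.0, -0.1], [0.0, -0.1], [0.1, 0.1], [1.2, -1.6], [-0.3, 2.4], [-0.1, 0.0], [0.1, 0.1]]
tail edge in tool x,y at z 0.007 [0.02784441 0.00036495] [-1.47316833  0.14791258  1.4773236   0.08955134]
[0.02699646 0.00037105 0.0099617 ] [-3.13276498e-05  2.85598080e-02 -5.21991655e-05 -2.85898487e-02]
```

```bash
cat > go.py <<'E'
import sys
from fit import *
SX,SY,SA=r.x[:3]
def tgt(tip,th,tip_t=np.array([-.1485,.0004,.014])):
    """tip pos in stage frame (above table z), pitch deg -> TCP pose"""
    Rc=R.from_euler('z',SA)*R.from_euler('y',np.radians(th))
    Rt=Rc.as_matrix()@np.diag([-1,1,-1])
    p=np.array(W([SX,SY,SA],tip))-Rt@tip_t
    return p,Rt
def rel(p,Rt):
    R0=Tt[:3,:3];return np.concatenate([R.from_matrix(R0.T@Rt).as_rotvec(),R0.T@(p-Tt[:3,3])*100])
def show(tip,th):
    p,Rt=tgt(tip,th);print(tip,th,'TCP',np.round(p,4),'row',np.round(rel(p,Rt),3).tolist())
E
python3 - <<'E'
from go import *
show((.068,0,.075),15)
E
```

```text
[[1.0, -0.0002, -0.0005, -0.5497], [0.0, 0.9578, -0.2876, 0.0363], [0.0006, 0.2876, 0.9578, -0.3786], [0.0, 0.0, 0.0, 1.0]]
(0.068, 0, 0.075) 15 TCP [ 0.4784 -0.0111  0.127 ] row [0.023, 0.261, -0.175, -15.787, -31.333, 6.587]
```

Request:
{"method": "drive_tool", "body": {"plan": [[0, 0, 0, -1.6, -5, 0, 1], [0, 0, 0, -3.2, -10, 0, 1], [0, 0, 0, -4.8, -15, 0, 1], [0, 0, -0.04, -6.4, -20, 0, 1], [0.005, 0.07, -0.08, -8.5, -25, 0, 1], [0.01, 0.13, -0.12, -12, -30, 1, 1], [0.02, 0.2, -0.175, -15.8, -31.33, 3.5, 1], [0.023, 0.261, -0.175, -15.8, -31.33, 6.6, 1]]}}

```text
t: 10.92
position: [0.4792, -0.0131, 0.1241]
tcp_rot: [0.063, 0.989, 0.008, -0.132]
contact_force: [-0.2, 0.3, -0.6]
width: 0.0087
gripper_force: 59.0
```

Run:
```python
from go import *
print(s['contact_force'],s['moment'])
im=capture('side');a=im[130:270,150:350]
im=capture('scene');b=im[130:270,180:380]
cv2.imwrite('pics/ap.png',np.vstack([cv2.resize(a,(428,300)),cv2.resize(b,(428,300))])[:,:,::-1])
print(Tt[:3,3]);
show((.068,0,.075),15);show((.074,0,.028),15);show((.074,0,.0195),15);show((.0865,0,.0190),15)
for c in('side','scene','wrist'):
  if c=='wrist':capture(c)
  for t,z in(('roll_tongue',.075),('roll_tail',.115)):
    print(c,t,[(np.round(d['uv']).tolist(),round(d['confidence'],2)) for d in models.place_of(c,t)][:2], proj(c,(Tt@[-.1485 if 'tongue' in t else .0275,0,.014,1])[:3]))
```

```text
[[1.0, 0.0, -0.0005, -0.5498], [-0.0002, 0.9577, -0.2877, 0.0365], [0.0005, 0.2877, 0.9577, -0.3783], [0.0, 0.0, 0.0, 1.0]]
[-0.17453116  0.29159047 -0.64216053] [-0.03906127 -0.17029451 -0.00525863]
[ 0.47919178 -0.01308225  0.12410944]
(0.068, 0, 0.075) 15 TCP [ 0.4786 -0.0112  0.127 ] row [0.001, -0.004, -0.003, 0.158, 0.178, -0.252]
(0.074, 0, 0.028) 15 TCP [ 0.4845 -0.012   0.08  ] row [0.001, -0.004, -0.003, -1.657, 0.18, 4.125]
(0.074, 0, 0.0195) 15 TCP [ 0.4845 -0.012   0.0715] row [0.001, -0.004, -0.003, -1.88, 0.18, 4.945]
(0.0865, 0, 0.019) 15 TCP [ 0.4969 -0.0135  0.071 ] row [0.001, -0.004, -0.003, -3.099, 0.183, 4.665]
side roll_tongue [([234.0, 178.0], 0.91)] [236.45053114 178.14885597]
side roll_tail [([283.0, 177.0], 0.6)] [281.68781541 175.38610335]
scene roll_tongue [([278.0, 187.0], 0.78)] [278.75696359 186.46688344]
scene roll_tail [([227.0, 184.0], 0.97), ([278.0, 195.0], 0.62)] [228.14172945 185.66553187]
wrist roll_tongue [] [254.2349741  385.32079443]
wrist roll_tail [([258.0, 190.0], 0.74), ([29.0, 366.0], 0.47)] [253.43718001 190.84310976]
```

View pics/ap.png

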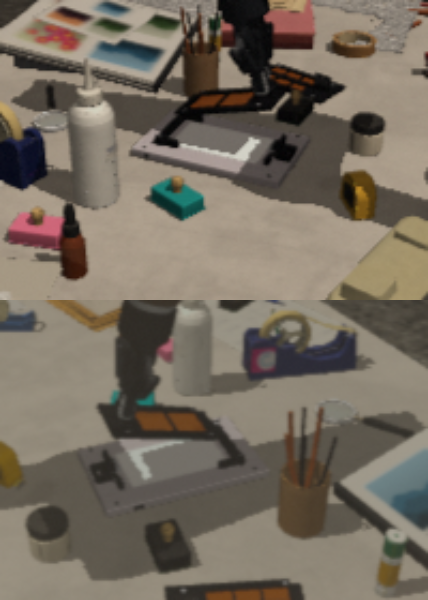

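The carrier hangs tilted over the stage as predicted, and its tongue is within 1–2 px of where I expected it. The weight stands upright on the table. Now down to just in front of the lip.

Request:
{"method": "drive_tool", "body": {"plan": [[0.001, -0.004, -0.003, 0, 0.18, 1, 1], [0.001, -0.004, -0.003, -0.8, 0.18, 2.5, 1], [0.001, -0.004, -0.003, -1.66, 0.18, 4.1, 1], [0.001, -0.004, -0.003, -1.82, 0.18, 4.7, 1], [0.001, -0.004, -0.003, -1.82, 0.18, 4.7, 1], [0.001, -0.004, -0.003, -1.82, 0.18, 4.7, 1]]}}

```text
t: 12.12
position: [0.4843, -0.01, 0.0775]
tcp_rot: [0.06, 0.99, 0.008, -0.128]
contact_force: [0.1, 0.1, -0.6]
width: 0.0088
gripper_force: 59.0
```

Run:
```python
from go import *
print(np.round(s['contact_force'],1),Tt[:3,3])
for x,z in((.074,.0195),(.080,.0193),(.0865,.019),(.0885,.019)):show((x,0,z),15)
def cam(c,t):
  return [(np.round(d['uv']).tolist(),round(d['confidence'],2)) for d in models.place_of(c,t)][:2]
for c in('side','scene'):
  capture(c)
  print(c,cam(c,'roll_tongue'),proj(c,(Tt@[-.1485,0,.014,1])[:3]),'lip',cam(c,'lip'),proj(c,W([SX,SY,SA],(.081,0,.0265))))
```

```text
[[1.0, 0.0, -0.0005, -0.5498], [-0.0002, 0.9577, -0.2877, 0.0365], [0.0005, 0.2877, 0.9577, -0.3783], [0.0, 0.0, 0.0, 1.0]]
[ 0.1  0.1 -0.6] [ 0.48433549 -0.01002083  0.07754405]
(0.074, 0, 0.0195) 15 TCP [ 0.4845 -0.012   0.0715] row [-0.001, 0.005, 0.003, -0.194, -0.19, 0.578]
(0.08, 0, 0.0193) 15 TCP [ 0.4905 -0.0127  0.0713] row [-0.001, 0.005, 0.003, -0.779, -0.191, 0.445]
(0.0865, 0, 0.019) 15 TCP [ 0.4969 -0.0135  0.071 ] row [-0.001, 0.005, 0.003, -1.415, -0.193, 0.309]
(0.0885, 0, 0.019) 15 TCP [ 0.4989 -0.0138  0.071 ] row [-0.001, 0.005, 0.003, -1.609, -0.194, 0.258]
side [([233.0, 188.0], 0.8)] [234.79160612 189.51199237] lip [([233.0, 190.0], 0.84)] [233.24190157 188.83065   ]
scene [([278.0, 195.0], 0.94)] [279.39480777 196.53532655] lip [([280.0, 194.0], 0.8)] [281.58006302 196.31050415]
```

Request:
{"method": "drive_tool", "body": {"plan": [[-0.001, 0.005, 0.003, -0.19, -0.19, 0.3, 1], [-0.001, 0.005, 0.003, -0.19, -0.19, 0.55, 1], [-0.001, 0.005, 0.003, -0.19, -0.19, 0.55, 1], [-0.001, 0.005, 0.003, -0.19, -0.19, 0.55, 1]]}}

```text
t: 12.92
position: [0.4843, -0.0119, 0.0714]
tcp_rot: [0.062, 0.989, 0.008, -0.131]
contact_force: [-0.6, -0.9, -0.8]
width: 0.0084
gripper_force: 59.0
```

Run:
```python
from go import *
print(np.round(s['contact_force'],1),s['moment'],Tt[:3,3])
for x,z in((.074,.0195),(.080,.0195),(.0865,.0195),(.0885,.0195)):show((x,0,z),15)
```

```text
[[1.0, -0.0, -0.0005, -0.5499], [-0.0001, 0.9577, -0.2876, 0.0364], [0.0005, 0.2876, 0.9577, -0.3783], [0.0, 0.0, 0.0, 1.0]]
[-0.6 -0.9 -0.8] [ 0.0217036  -0.28036545  0.06955036] [ 0.48433309 -0.01192683  0.07137216]
(0.074, 0, 0.0195) 15 TCP [ 0.4845 -0.0119  0.0715] row [0.0, -0.001, -0.0, -0.016, 0.003, -0.013]
(0.08, 0, 0.0195) 15 TCP [ 0.4905 -0.0127  0.0715] row [0.0, -0.001, -0.0, -0.596, 0.004, -0.169]
(0.0865, 0, 0.0195) 15 TCP [ 0.4969 -0.0135  0.0715] row [0.0, -0.001, -0.0, -1.223, 0.004, -0.338]
(0.0885, 0, 0.0195) 15 TCP [ 0.4989 -0.0137  0.0715] row [0.0, -0.001, -0.0, -1.416, 0.004, -0.39]
```

Request:
{"method": "drive_tool", "body": {"plan": [[0, 0, 0, -0.3, 0, -0.1, 1], [0, 0, 0, -0.6, 0, -0.18, 1], [0, 0, 0, -0.9, 0, -0.26, 1], [0, 0, 0, -1.2, 0, -0.33, 1], [0, 0, 0, -1.2, 0, -0.33, 1], [0, 0, 0, -1.2, 0, -0.33, 1]]}}

```text
t: 13.68
position: [0.4967, -0.0135, 0.0714]
tcp_rot: [0.062, 0.989, 0.008, -0.131]
contact_force: [0.9, -0.6, -0.9]
width: 0.0086
gripper_force: 59.0
```

Run:
```python
from go import *
print(np.round(s['contact_force'],1),s['moment'],Tt[:3,3])
for x,z in((.0865,.0195),(.088,.0195)):show((x,0,z),15)
for c in('side','scene'):
  im=capture(c)
  print(c,[(np.round(d['uv'],1).tolist(),round(d['confidence'],2)) for d in models.place_of(c,'roll_tongue')][:2],proj(c,(Tt@[-.1485,0,.014,1])[:3]))
  u,v=proj(c,W([SX,SY,SA],(.06,0,.03))).astype(int)
  cv2.imwrite(f'pics/in_{c}.png',cv2.resize(im[v-35:v+35,u-45:u+45],(540,420),interpolation=cv2.INTER_CUBIC)[:,:,::-1])
```

```text
[[1.0, 0.0, -0.0005, -0.5499], [-0.0002, 0.9577, -0.2876, 0.0365], [0.0005, 0.2876, 0.9577, -0.3783], [0.0, 0.0, 0.0, 1.0]]
[ 0.9 -0.6 -0.9] [-0.02410493 -0.22625541  0.00152508] [ 0.49667454 -0.01350039  0.07141743]
(0.0865, 0, 0.0195) 15 TCP [ 0.4969 -0.0135  0.0715] row [0.0, -0.001, -0.0, -0.024, 0.006, -0.011]
(0.088, 0, 0.0195) 15 TCP [ 0.4984 -0.0137  0.0715] row [0.0, -0.001, -0.0, -0.169, 0.006, -0.05]
side [([227.3, 188.7], 0.7)] [232.04623384 190.21949537]
scene [([283.3, 199.6], 0.69)] [283.00264766 197.76346532]
```

Request:
{"method": "drive_tool", "body": {"plan": [[0, 0, 0, -0.1, 0, -0.03, 1], [0, 0, 0, -0.15, 0, -0.04, 1], [0, 0, 0, -0.15, 0, -0.04, 1], [0, 0, 0, -0.15, 0, -0.04, 1]]}}

```text
t: 14.38
position: [0.4977, -0.0137, 0.0715]
tcp_rot: [0.062, 0.989, 0.008, -0.131]
contact_force: [-5.1, -0.3, 1.6]
width: 0.0085
gripper_force: 59.1
```

Request:
{"method": "drive_tool", "body": {"plan": [[0, 0, 0, -0.08, 0, -0.02, 1], [0, 0, 0, -0.15, 0, -0.04, 1], [0, 0, 0, -0.15, 0, -0.04, 1], [0, 0, 0, -0.15, 0, -0.04, 1]]}}

```text
t: 14.88
position: [0.4978, -0.0137, 0.0717]
tcp_rot: [0.062, 0.989, 0.008, -0.133]
contact_force: [-12.1, 1.6, 4.9]
width: 0.0087
gripper_force: 59.4
```

Run:
```python
import go
from go import *
p,Rt=tgt((.0865+.003,0,.0195),15); go.Tt[:3,3]=p; go.Tt[:3,:3]=Rt
for th,z in((15,.0192),(12,.019),(9,.0188),(7,.0185),(5,.018),(3,.018),(0,.0175),(-.5,.016)):show((.0865,0,z),th)
```

```text
[[1.0, -0.0, -0.0005, -0.5498], [-0.0001, 0.9577, -0.2877, 0.0365], [0.0005, 0.2877, 0.9577, -0.3783], [0.0, 0.0, 0.0, 1.0]]
(0.0865, 0, 0.0192) 15 TCP [ 0.4969 -0.0135  0.0712] row [0.0, 0.0, 0.0, 0.282, 0.0, 0.107]
(0.0865, 0, 0.019) 12 TCP [ 0.4944 -0.0132  0.0636] row [0.0, -0.052, -0.0, 0.33, 0.0, 0.905]
(0.0865, 0, 0.0188) 9 TCP [ 0.4923 -0.0129  0.0559] row [-0.0, -0.105, 0.0, 0.337, 0.0, 1.705]
(0.0865, 0, 0.0185) 7 TCP [ 0.4911 -0.0128  0.0505] row [0.0, -0.14, -0.0, 0.314, 0.0, 2.255]
(0.0865, 0, 0.018) 5 TCP [ 0.4901 -0.0126  0.0449] row [0.0, -0.175, 0.0, 0.268, -0.0, 2.822]
(0.0865, 0, 0.018) 3 TCP [ 0.4892 -0.0125  0.0398] row [-0.0, -0.209, 0.0, 0.218, 0.0, 3.341]
(0.0865, 0, 0.0175) 0 TCP [ 0.4883 -0.0124  0.0315] row [-0.0, -0.262, 0.0, 0.094, 0.0, 4.162]
(0.0865, 0, 0.016) -0.5 TCP [ 0.4882 -0.0124  0.0287] row [0.0, -0.271, -0.0, 0.033, 0.0, 4.435]
```

Contact at 12 N is the stop wall. I'll back off 3 mm and swing down to 5°, then check the force.

Request:
{"method": "drive_tool", "body": {"plan": [[0, 0, 0, 0.28, 0, 0.1, 1], [0, -0.052, 0, 0.33, 0, 0.9, 1], [0, -0.105, 0, 0.34, 0, 1.7, 1], [0, -0.14, 0, 0.31, 0, 2.25, 1], [0, -0.175, 0, 0.27, 0, 2.82, 1], [0, -0.175, 0, 0.27, 0, 2.82, 1], [0, -0.175, 0, 0.27, 0, 2.82, 1]]}}

```text
t: 15.75
position: [0.4906, -0.0127, 0.0453]
tcp_rot: [0.062, 0.997, 0.003, -0.043]
contact_force: [2.9, -0.0, -1.0]
width: 0.0087
gripper_force: 59.1
```

Run:
```python
import go
from go import *
p,Rt=tgt((.0865,0,.018),5); go.Tt[:3,3]=p; go.Tt[:3,:3]=Rt
for th,z in((3,.018),(1.5,.0178),(0,.0175),(-.3,.016)):show((.0867,0,z),th)
```

```text
[[1.0, -0.0001, -0.0005, -0.5499], [-0.0, 0.9577, -0.2877, 0.0364], [0.0005, 0.2877, 0.9577, -0.3784], [0.0, 0.0, 0.0, 1.0]]
(0.0867, 0, 0.018) 3 TCP [ 0.4895 -0.0125  0.0398] row [0.0, -0.035, -0.0, 0.02, 0.0, 0.517]
(0.0867, 0, 0.0178) 1.5 TCP [ 0.4889 -0.0124  0.0357] row [0.0, -0.061, 0.0, 0.036, 0.0, 0.927]
(0.0867, 0, 0.0175) 0 TCP [ 0.4885 -0.0124  0.0315] row [0.0, -0.087, 0.0, 0.041, -0.0, 1.348]
(0.0867, 0, 0.016) -0.3 TCP [ 0.4885 -0.0123  0.0292] row [0.0, -0.093, -0.0, 0.028, -0.0, 1.575]
```

Request:
{"method": "drive_tool", "body": {"plan": [[0, -0.035, 0, 0.02, 0, 0.52, 1], [0, -0.061, 0, 0.04, 0, 0.93, 1], [0, -0.087, 0, 0.04, 0, 1.35, 1], [0, -0.087, 0, 0.04, 0, 1.35, 1], [0, -0.087, 0, 0.04, 0, 1.35, 1], [0, -0.087, 0, 0.04, 0, 1.35, 1]]}}

```text
t: 16.5
position: [0.4886, -0.0124, 0.032]
tcp_rot: [0.062, 0.998, 0.0, 0.0]
contact_force: [0.5, -0.7, 7.2]
width: 0.0086
gripper_force: 60.3
```

Request:
{"method": "drive_tool", "body": {"plan": [[0, -0.005, 0, 0, 0, 0.12, 1], [0, -0.005, 0, 0, 0, 0.12, 1], [0, -0.005, 0, 0, 0, 0.12, 1]]}}

```text
t: 16.88
position: [0.4887, -0.0124, 0.032]
tcp_rot: [0.062, 0.998, -0.0, 0.003]
contact_force: [-3.5, 0.4, 17.3]
width: 0.0092
gripper_force: 62.0
```

Request:
{"method": "drive_tool", "body": {"plan": [[0, 0, 0, 0, 0, -0.12, 1], [0, 0, 0, 0, 0, -0.12, -1], [0, 0, 0, 0, 0, -0.12, -1], [0, 0, 0, 0, 0, -0.12, -1], [0, 0, 0, 0, 0, -3, -1], [0, 0, 0, 0, 0, -8, -1], [0, 0, 0, 0, 0, -12, -1], [0, 0, 0, 0, 0, -12, -1]]}}

```text
t: 17.88
position: [0.4893, -0.0124, 0.1534]
tcp_rot: [0.062, 0.998, -0.0, 0.005]
contact_force: [-0.2, 0.3, -0.1]
width: 0.0855
gripper_force: 0.0
```

Run:
```python
from go import *
print(Tt[:3,3],s['contact_force'])
im=capture('wrist')
for n,q in(('tailmid',(-.088,0,.025)),('nose',(-.084,0,.0262)),('tailL',(-.088,.043,.025)),('tailR',(-.088,-.043,.025)),('grip',(-.062,0,.055))):print(n,((proj('wrist',W(r.x,q),k)-[150,60])/220*600).round())
a=cv2.resize(im[60:280,150:370],(590,590),interpolation=cv2.INTER_CUBIC)
im=capture('side');u,v=proj('side',[.55,-.02,.02]).astype(int);b=im[v-50:v+50,u-62:u+72]
im=capture('scene');u,v=proj('scene',[.52,-.1,.02]).astype(int);c=im[v-50:v+50,u-62:u+72]
o=np.hstack([cv2.resize(a,(440,440)),np.vstack([cv2.resize(x,(350,220)) for x in(b,c)])]);cv2.imwrite('pics/fin.png',o[:,:,::-1])
```

```text
[[1.0, -0.0002, -0.0005, -0.5498], [0.0, 0.9577, -0.2877, 0.0363], [0.0006, 0.2877, 0.9577, -0.3786], [0.0, 0.0, 0.0, 1.0]]
[ 0.4892535  -0.01242099  0.15335809] [-0.24191247  0.28616866 -0.08770743]
tailmid [294. 256.]
nose [294. 268.]
tailL [420. 257.]
tailR [167. 257.]
grip [294. 356.]
```

View pics/fin.png

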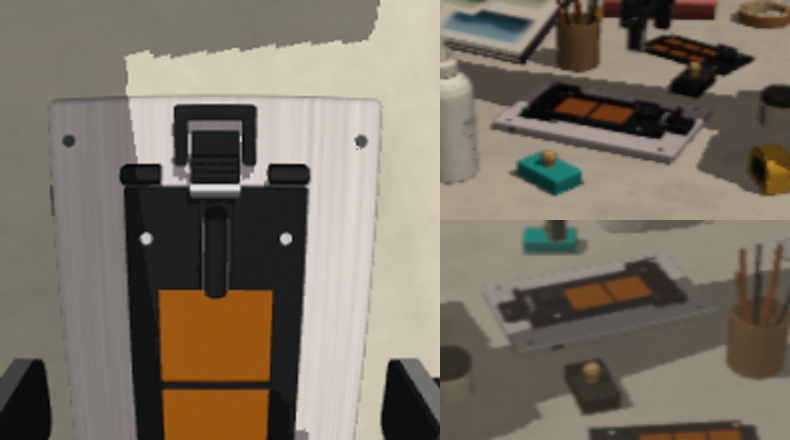

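In the wrist view the carrier lies flat. The steel nose (215,190) overlaps its tail edge (row 186), and both end stops sit just behind it. The weight stands upright on the table at (592,385) in the scene crop. Handing in.

```bash
python3 -c "
from workcell import workorder
print(workorder.job_done())"
```

```text
the job is handed in; nothing more can be done
None
```

The job is handed in: the paper weight stands upright on the table, and the two-window roll-film carrier lies flat under the lip with the catch nose over its tail and the gripper clear, at about 18 s of the 61 s allowed; the hand-in returned no verdict.

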